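# Work the seized orange stop pin out of the bending jig

### The job

The orange-tabbed stop pin has seized in its bore in the green bending jig. Grip it by its tab and work it free rather than pulling it straight out: while pulling up, twist it about 30 degrees to one side and back again, more than once if you like, so that it has crept up several millimetres by the time it is back in line but has not yet left the bore, then draw it out. Put the pin in the empty white basket beside the jig and let go; leave the black pin where it is.

Things in the scene. Friction and masses are not known exactly. Their poses are not given: they have to be found in the camera images.
- orange_pin_tab (a point): Centre of the seized pin's upright orange tab: 30 mm along x, 12 mm thick along y (grip here), 44 mm high; z up. Below it an 18 mm collar, 5 mm high, rests on the jig's top; then a 12 mm round shank, 40 mm long, fills the bore (tip 67 mm below this point). Starts in line with the jig's length (within 3 deg). About 0.11 kg, loose; turns either way; bore friction about 15 N, less while turning.
- black_pin_tab (a point): Centre of the black tab of the other stop pin, the same shape and size, in the jig's other bore; to be left where it is.
- jig: Green steel jig bolted to a dark base plate; origin at the centre of the plate's underside on the bench, z up, x along its length. Plate 240 x 100 x 12 mm; green block 190 x 62 mm, its top 57 mm above the bench. Two upright bores at x = -60 and +60 mm (y = 0), 120 mm apart; either pin may be in either bore.
- white_basket: White open plastic basket, empty, fixed on the bench: 200 mm along x, 170 mm along y, 55 mm high, walls and floor 4 mm thick; origin at the centre of its underside. A red bin of the same shape with bolts in it, on the other side of the jig, is not wanted; the two may swap sides.
Things that resemble listed ones, but are neither listed nor needed, are in the scene too. There is more than one size of the part that bears orange_pin_tab; the job needs the largest.

How it is judged:
By the outcome, as a careful person would: the job done as asked, in the order asked, and still so for the second after the job is handed in, with the robot touching nothing.
It also fails if it takes over 51 s, if anything falls off the work surface, if the arm or the gripper's body presses on something with over 40 N, if the wrist force passes 120 N, or if a joint passes its speed limit or range.

### The arm

A 6-joint arm with a two-finger parallel gripper is mounted at the origin on the work surface. World frame = base frame: x ahead of the robot, y to its left, z up, the work surface at z = 0. Lengths are in m, angles in rad, forces in N, time in s.
With the tool pointing down it reaches from about 0.4 to 0.925 m from the base axis. Payload 3.4 kg.
Tool frame: the origin (TCP) lies on the centre line of the jaws, within the pads' length; the fingertips stand 11 mm ahead of it and the grasp point (between the pads) lies 8 mm behind it; z points along the fingers, y is the line along which they close (so a half turn about z gives the same grasp; the last joint's range is limited). The gripper opens to 85 mm and grips with 20 to 120 N. Pads are 22 mm wide; open, the fingers measure 114 mm over their backs; the gripper's body (76 mm by 85 mm) begins 54 mm behind the grasp point. The pads swing forward as they close: fully open they stand 13 mm farther back than shut.
Start: joints at [-1.419, 0.307, 1.506, -0, 1.328, -0.073], TCP at [0.129, -0.56, 0.242] pointing down, gripper open.
Joint ranges: [-3.12, 3.12], [-1.05, 2.28], [0.14, 2.33], [-1.42, 4.57], [0.1, 2.73], [-2.68, 2.68]. Speed limits (rad/s): [2.57, 2.57, 3.14, 3.14, 3.14, 3.14].

### API

Orientations are given as a 3x3 rotation matrix whose columns are the frame's x, y, z axes.
In Python, from cell import r, kinematics, telemetry, read_camera, camera_model gives the robot as it stands. Calls block until the motion is done:
- r.movep(position, orientation): joint-space move of the TCP to a pose.
- r.move_linear(position, ori=None, velocity=0.15, until_force=None): straight line of the TCP; ori=None keeps the orientation; velocity is the mean speed in m/s. With until_force (N) it stops when the force on the tool has changed by that much, and returns True; else False.
- r.move_j(angles): joint-space move.
- r.move_gripper(opening, grasp_force=None): finger opening in m; grasp_force is the grip in N (None keeps the last); returns when the fingers have stopped.
- r.dwell(seconds).
- kinematics.ik(position, orientation): joint angles nearest the present ones, or None.
- telemetry.observe(): the state.
- read_camera(name): name is "side" or "top" or "wrist"; returns the picture (384x512x3 uint8, red, green, blue); there is no depth.
- camera_model(name): a dict with "vfov" (degrees; the focal length in pixels is half the picture's height over the tangent of half this angle, whatever the lens; pixels are square), "cx", "cy" (the principal point, pixels), "distortion" ([k1, k2, p1, p2, k3] as OpenCV has them; the pictures are not rectified), "view" (4x4, takes a point from world to camera coordinates); the wrist camera has in their place "T_tool_cam" (4x4, takes a point from camera to tool coordinates, whose origin is the TCP and whose axes are the flange's). Camera axes: x right, y up, looking along -z (the intrinsics and any distortion apply to the point x, -y, -z); pixel columns grow to the right and rows downward; lengths in m; the calibration is good to about 2 mm. A picture is of the moment at which its call begins: read the wrist's pose just before it. camera_model takes no time and is no camera call.
A pose or a line that the arm cannot do raises r.IKError and nothing moves.
- r.finish_job(): hands the job in; it is judged then, once.
The state is a dict: "time_s": time; "q": joint angles; "qd": joint speeds; "joint_efforts": joint torques, N m; "position": TCP position; "tool_rot": TCP orientation; "wrist_force": force on the tool from outside, world axes, zero at the start; "ft_torque": the same for the moment, N m; "opening": finger opening in m; "grasp_force": force on a finger pad.
Only numpy, scipy, OpenCV 4.12 (cv2) and the standard library are available. Lean on these libraries where they do the work, as an engineer would, in place of code of your own. Each camera call takes 0.05 s, during which the arm holds its last target. There are 200 camera calls.

## Working session

There is one attempt and no reset: what is moved stays moved. The work goes in short steps, each a Python script; the robot and the scene stay as the last script left them, time stands still between calls to the robot, and variables do not carry over. Pictures are saved under pics/ and viewed, at most 10 in all, crops included, and the job is handed in when it is done.

```bash
mkdir -p pics; python3 - <<'E'
from cell import r, kinematics, telemetry, read_camera, camera_model
import cv2,numpy as np
ims=[]
for n in("top","side"):
    im=read_camera(n);np.save(f"pics/{n}.npy",im);ims.append(im[...,::-1]);m=camera_model(n);print(n,m["vfov"],m["cx"],m["cy"],m["distortion"],np.round(m["view"],3).tolist())
    cv2.imwrite(f"pics/{n}.png",cv2.resize(im[...,::-1],(768,576)))
s=telemetry.observe();print(s["time_s"],s["position"])
E
```

```text
top 55.19794998626867 252.83574602655952 195.44685239995883 [-0.08320438  0.          0.          0.          0.        ] [[0.012, -1.0, 0.029, -0.009], [0.99, 0.016, 0.139, -0.488], [-0.14, 0.027, 0.99, -0.893], [0.0, 0.0, 0.0, 1.0]]
side 44.29942218460631 256.03115454291526 197.31404728635712 [-0.00629916  0.          0.          0.          0.        ] [[0.965, -0.263, 0.011, -0.478], [0.135, 0.529, 0.838, -0.13], [-0.226, -0.807, 0.546, -0.907], [0.0, 0.0, 0.0, 1.0]]
0.1 [ 0.12861231 -0.55984835  0.24149813]
```

View pics/top.png

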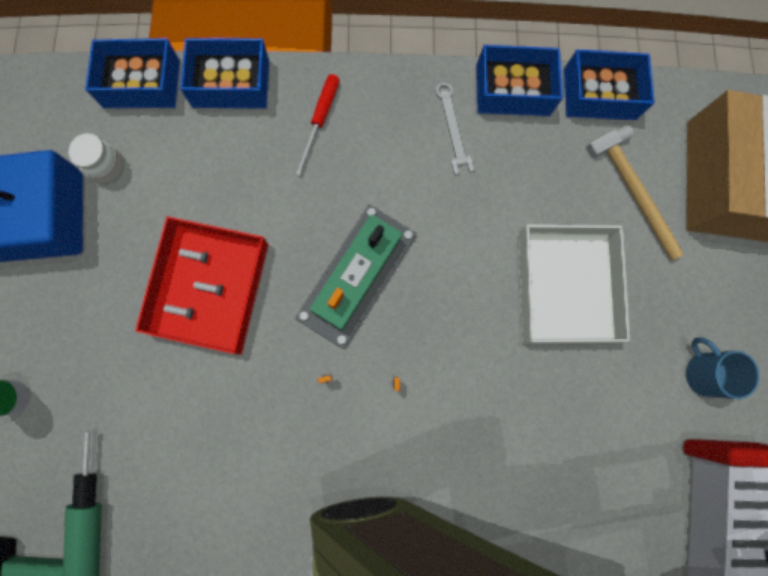

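View pics/side.png

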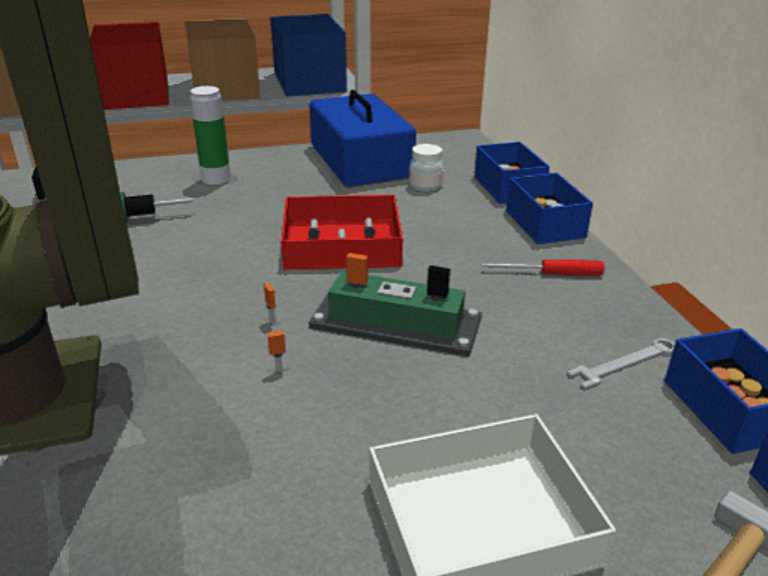

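The top view (shown at 768 px) has three orange tabs: one in the jig at (336,297), and loose ones at (324,379) and (397,383). The two loose ones look much smaller. The black tab is at (377,236), the white basket is on the right at about (577,284), and the red bin is on the left. Next I'll measure all of these and save an enlarged crop.

```bash
cat > h.py <<'E'
import numpy as np,cv2
from cell import r, kinematics, telemetry, read_camera, camera_model
def ray(n,uv,state=None):
    m=camera_model(n);f=192/np.tan(np.radians(m["vfov"])/2)
    K=np.array([[f,0,m["cx"]],[0,f,m["cy"]],[0,0,1]])
    x,y=cv2.undistortPoints(np.array([[uv]],float),K,np.array(m["distortion"]))[0,0]
    if n=="wrist":
        W=np.eye(4);W[:3,:3]=state["tool_rot"];W[:3,3]=state["position"];T=W@np.array(m["T_tool_cam"])
    else: T=np.linalg.inv(m["view"])
    d=T[:3,:3]@[x,-y,-1];return T[:3,3],d/np.linalg.norm(d)
def plane(n,uv,z,s=None):
    o,d=ray(n,uv,s);return o+d*(z-o[2])/d[2]
def tri(a,b):
    (o1,d1),(o2,d2)=ray(*a),ray(*b)
    t=np.linalg.lstsq(np.c_[d1,-d2],o2-o1,rcond=None)[0];p,q=o1+t[0]*d1,o2+t[1]*d2
    return (p+q)/2,np.linalg.norm(p-q)
def blobs(mask,amin=15):
    n,l,s,c=cv2.connectedComponentsWithStats(mask.astype(np.uint8))
    return [(c[i],s[i],l==i) for i in range(1,n) if s[i][4]>=amin]
def hsv(im): return cv2.cvtColor(im,cv2.COLOR_RGB2HSV).astype(int)
def orange(im):
    H=hsv(im);return (H[...,0]>=5)&(H[...,0]<=18)&(H[...,1]>190)&(H[...,2]>110)
def green(im):
    H=hsv(im);return (H[...,0]>60)&(H[...,0]<88)&(H[...,1]>110)
def down(yaw):  # tool y axis at yaw+90deg: closes across a tab lying along yaw
    c,s=np.cos(yaw),np.sin(yaw);return np.array([[c,s,0],[s,-c,0],[0,0,-1.]])
E
python3 - <<'E'
from h import *
I={n:np.load(f"pics/{n}.npy") for n in("top","side")}
for n in I:
    for c,s,_ in blobs(orange(I[n])): 
        if s[4]<2000: print(n,"orange",c.round(1),s)
t=I["top"]
b=[x for x in blobs(green(t),300) if 190<x[0][0]<290 and x[0][1]<250][0]
cn=cv2.findContours(b[2].astype(np.uint8),0,2)[0];cn=max(cn,key=cv2.contourArea)
P=np.array([plane("top",p,.057)[:2] for p in cn[:,0].astype(float)],np.float32)
print("green",cv2.minAreaRect(P))
# dark tab
H=hsv(t);k=(H[...,2]<50);print([(c.round(1),s) for c,s,_ in blobs(k) if 230<c[0]<270 and 140<c[1]<180])
w=(H[...,1]<28)&(H[...,2]>150);bb=[x for x in blobs(w,1500) if 330<x[0][0]<430]
for c,s,m in bb:
    cn=max(cv2.findContours(m.astype(np.uint8),0,2)[0],key=cv2.contourArea)
    for z in(.055,.004): print("basket",s,z,cv2.minAreaRect(np.array([plane("top",p,z)[:2] for p in cn[:,0].astype(float)],np.float32)))
a=cv2.resize(t[170:270,190:290,::-1],(400,400),interpolation=2);s=cv2.resize(I["side"][150:260,160:270,::-1],(400,400),interpolation=2)
cv2.imwrite("pics/crop.png",np.hstack([a,s]))
E
```

```text
top orange [223.3 198.5] [219 193   9  12  59]
top orange [216.4 252.2] [213 251   7   3  15]
top orange [264.  255.7] [263 252   3   8  21]
side orange [237.4 178.3] [231 168  14  21 238]
side orange [178.4 191.3] [176 189   6   5  18]
side orange [460.2 205. ] [434 189  53  33 657]
side orange [180.7 199.5] [179 195   4  10  27]
side orange [184.  228.3] [179 221  11  15 125]
green ((0.5212651491165161, 0.03707044944167137), (0.06167344003915787, 0.18899619579315186), 58.71866226196289)
[(array([250.3, 157.9]), array([246, 151,   9,  14,  71], dtype=int32))]
basket [ 351  149   69   79 4288] 0.055 ((0.5105018019676208, -0.3353272080421448), (0.1997411847114563, 0.17238686978816986), 0.6036641597747803)
basket [ 351  149   69   79 4288] 0.004 ((0.5191602110862732, -0.35568946599960327), (0.21109531819820404, 0.18218612670898438), 0.603649377822876)
```

View pics/crop.png

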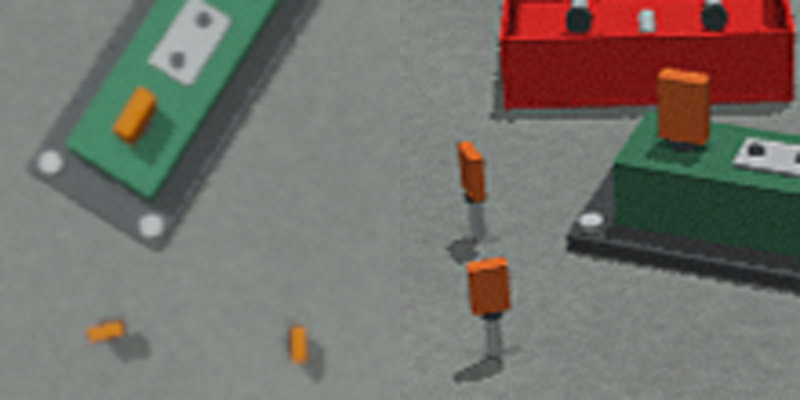

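The crop confirms it. The pin seized in the jig (crop (135,115), image (223,198)) has the largest tab. The two loose orange pins at image (216,252) and (264,256) are visibly smaller, standing on thin shanks on the bench, so they are decoys. The measured jig (62 x 189 mm) and basket (200 x 172 mm) match the sizes given. Next I'll cross-check the tab and look from above with the wrist camera.

```bash
python3 - <<'E'
from h import *
C=np.array([.5213,.0371]);yaw=np.radians(58.72-90);e=np.array([np.cos(yaw),np.sin(yaw)])
p=C-.06*e;print("from jig",p,"tri",tri(("top",(223.3,198.5)),("side",(237.4,178.3))),"top@.1",plane("top",(223.3,198.5),.1),"blk",plane("top",(250.3,157.9),.09),C+.06*e)
c=np.array(camera_model("wrist")["T_tool_cam"]);print(c.round(3).tolist())
for y in(yaw,yaw+np.pi):
    for d in (-.55,0,.55):
        for q in ([*p,.26],[*p,.08],[.51,-.335,.08],): print(round(y,2),d,q[:2],np.round(kinematics.ik(q,down(y+d)),2) if kinematics.ik(q,down(y+d)) is not None else None)
E
```

```text
from jig [0.47002159 0.06825325] tri (array([0.471888  , 0.06978322, 0.08473732]), np.float64(0.0008558396397514464)) top@.1 [0.4703064 0.0688965 0.1      ] blk [0.57123546 0.00686611 0.09      ] [0.57257841 0.00594675]
[[-0.0, 0.952, 0.306, 0.078], [1.0, 0.0, -0.001, -0.0], [-0.001, 0.306, -0.952, -0.131], [0.0, 0.0, 0.0, 1.0]]
-0.55 -0.55 [np.float64(0.47002159253281384), np.float64(0.06825324907018888)] None
-0.55 -0.55 [np.float64(0.47002159253281384), np.float64(0.06825324907018888)] None
-0.55 -0.55 [0.51, -0.335] [-0.65  0.51  1.63 -0.    1.    2.02]
-0.55 0 [np.float64(0.47002159253281384), np.float64(0.06825324907018888)] [ 0.06  0.15  1.68 -0.    1.31  2.17]
-0.55 0 [np.float64(0.47002159253281384), np.float64(0.06825324907018888)] [ 0.06  0.36  1.92 -0.    0.85  2.17]
-0.55 0 [0.51, -0.335] [-0.65  0.51  1.63 -0.    1.    1.47]
-0.55 0.55 [np.float64(0.47002159253281384), np.float64(0.06825324907018888)] [ 0.06  0.15  1.68 -0.    1.31  1.62]
-0.55 0.55 [np.float64(0.47002159253281384), np.float64(0.06825324907018888)] [ 0.06  0.36  1.92 -0.    0.85  1.62]
-0.55 0.55 [0.51,
[... 210 characters left out ...]
loat64(0.06825324907018888)] [ 0.06  0.36  1.92 -0.    0.85 -0.42]
2.6 -0.55 [0.51, -0.335] [-0.65  0.51  1.63 -0.    1.   -1.13]
2.6 0 [np.float64(0.47002159253281384), np.float64(0.06825324907018888)] [ 0.06  0.15  1.68 -0.    1.31 -0.97]
2.6 0 [np.float64(0.47002159253281384), np.float64(0.06825324907018888)] [ 0.06  0.36  1.92 -0.    0.85 -0.97]
2.6 0 [0.51, -0.335] [-0.65  0.51  1.63 -0.    1.   -1.68]
2.6 0.55 [np.float64(0.47002159253281384), np.float64(0.06825324907018888)] [ 0.06  0.15  1.68 -0.    1.31 -1.52]
2.6 0.55 [np.float64(0.47002159253281384), np.float64(0.06825324907018888)] [ 0.06  0.36  1.92 -0.    0.85 -1.52]
2.6 0.55 [0.51, -0.335] [-0.65  0.51  1.63 -0.    1.   -2.23]
```

```bash
python3 - <<'E'
from h import *
yaw=np.radians(58.72+90)
r.movep([.4705,.0687,.22],down(yaw));s=telemetry.observe();im=read_camera("wrist");np.save("pics/w1.npy",im)
print(s["time_s"],s["position"])
cv2.imwrite("pics/w1.png",im[...,::-1])
for c,st,m in blobs(orange(im),100):
    cn=max(cv2.findContours(m.astype(np.uint8),0,2)[0],key=cv2.contourArea)
    print(c,st)
    for z in (.106,): print(cv2.minAreaRect(np.array([plane("wrist",p,z,s)[:2] for p in cn[:,0].astype(float)],np.float32)))
for c,st,m in blobs(green(im),2000):
    cn=max(cv2.findContours(m.astype(np.uint8),0,2)[0],key=cv2.contourArea)
    print("g",st,cv2.minAreaRect(np.array([plane("wrist",p,.057,s)[:2] for p in cn[:,0].astype(float)],np.float32)))
E
```

```text
2.6417 [0.47080696 0.06800495 0.22004648]
[199.62181818  43.38181818] [189  31  23  25 275]
((0.3540807366371155, 0.08927473425865173), (0.007431465201079845, 0.01722862385213375), 14.999364852905273)
[ 87.90954774 110.96482412] [ 78 100  21  23 199]
((0.34855085611343384, -0.00905967503786087), (0.01740376092493534, 0.00647219642996788), 4.365375995635986)
[261.48705882 192.28705882] [255 175  14  34 425]
((0.4711151123046875, 0.06945726275444031), (0.010713702067732811, 0.028095249086618423), 58.64310836791992)
g [ 228  135   66  176 7736] ((0.5196219682693481, 0.03956814855337143), (0.06110626086592674, 0.1924179643392563), 58.74946594238281)
```

View pics/w1.png

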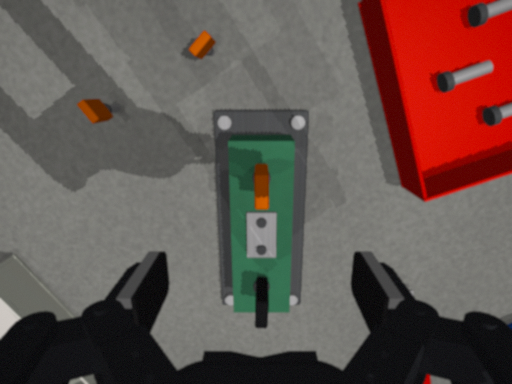

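The wrist view shows the seized orange tab at (261,192) with the black tab at (262,302) and the small decoys at (201,44) and (95,110). Position and yaw agree with the jig to about 1.5 mm, so I'll grip.

```bash
python3 - <<'E'
from h import *
yaw=np.radians(148.7)
r.move_gripper(.045,60)
r.movep([.471,.0692,.13],down(yaw))
print(r.move_linear([.471,.0692,.080],velocity=.08,until_force=12))
s=telemetry.observe();print(s["position"],np.round(s["wrist_force"],1))
r.move_gripper(0,60);r.dwell(.1)
s=telemetry.observe();R=np.array(s["tool_rot"])
print(s["time_s"],s["opening"],s["grasp_force"],"tool F",(R.T@s["wrist_force"]).round(1),"M",(R.T@s["ft_torque"]).round(2))
im=read_camera("side");cv2.imwrite("pics/grip.png",cv2.resize(im[100:260,150:350,::-1],(600,480)))
E
```

```text
False
[0.47162848 0.0692255  0.08055211] [-0.2  1.   0.7]
4.8833 0.011429743311261661 58.5931670665741 tool F [ 1.3  0.4 -6.1] M [ 0.09  0.14 -0.  ]
```

View pics/grip.png

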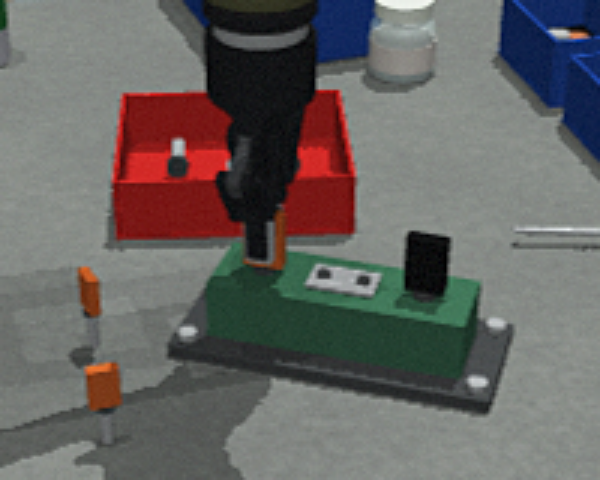

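The tab is held between the pads and the lateral forces are small. Now I'll twist while pulling up.

```bash
python3 - <<'E'
from h import *
yaw=np.radians(148.7);s=telemetry.observe();p0=np.array([.471,.0692,.080])
r.move_gripper(0,80)
k=0
for a in (8,16,24,32,24,16,8,0):
    k+=1
    r.move_linear(p0+[0,0,.001*k],down(yaw+np.radians(a)),velocity=.002)
    s=telemetry.observe();R=np.array(s["tool_rot"])
    print(a,round(s["time_s"],2),np.round(s["position"],4),round(np.degrees(np.arctan2(R[1,0],R[0,0]))-148.7,1),"F",np.round(s["wrist_force"],1),"M",np.round(s["ft_torque"],2),round(s["opening"],4))
im=read_camera("side");cv2.imwrite("pics/tw.png",cv2.resize(im[100:260,150:350,::-1],(600,480)))
E
```

```text
8 5.63 [0.4707 0.0693 0.0807] 7.9 F [-0.6  0.9 -2.9] M [ 0.1  -0.09 -0.12] 0.011
16 6.12 [0.4704 0.0693 0.0811] 15.9 F [  2.4   0.8 -14.5] M [ 0.23 -0.41 -0.06] 0.0109
24 6.6 [0.4702 0.0693 0.0824] 23.9 F [  2.5   0.8 -16.4] M [ 0.33 -0.25  0.05] 0.0111
32 7.08 [0.4702 0.0692 0.0838] -328.1 F [  0.2   2.  -16.2] M [ 0.24 -0.03  0.03] 0.0109
24 7.57 [0.4704 0.0692 0.0849] 24.0 F [  0.1   1.  -15. ] M [0.37 0.14 0.02] 0.0111
16 8.05 [0.4707 0.0692 0.0859] 16.1 F [ -0.    1.3 -14.8] M [0.33 0.18 0.03] 0.0109
8 8.53 [0.4709 0.0692 0.087 ] 8.1 F [ -0.5   1.8 -14.7] M [ 0.3   0.18 -0.05] 0.0114
0 9.02 [0.4711 0.0692 0.088 ] 0.1 F [ -0.6   1.  -15.4] M [0.26 0.22 0.04] 0.0113
```

View pics/tw.png

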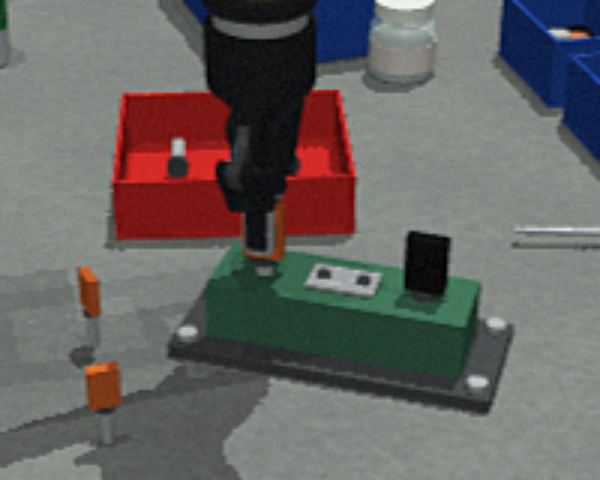

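The collar has risen clear of the jig top, with the shank showing at (265,270). The arm is back in line after about 7.5 mm of creep, with a steady 15 N load. I'll draw it out, carry it high over the basket, and lean it so it lies down inside.

```bash
python3 - <<'E'
from h import *
yaw=np.radians(148.7)
r.move_linear([.471,.0692,.15],velocity=.04)
s=telemetry.observe();print(s["time_s"],np.round(s["position"],4),np.round(s["wrist_force"],1),s["opening"])
r.move_linear([.471,.0692,.24],velocity=.1)
s=telemetry.observe();print(s["time_s"],np.round(s["wrist_force"],1),s["opening"])
r.movep([.5105,-.335,.24],down(np.pi))
s=telemetry.observe();print(s["time_s"],np.round(s["position"],4),s["opening"])
from scipy.spatial.transform import Rotation as Ro
for sg in(1,-1):
    R=Ro.from_euler("y",sg*30,degrees=True).as_matrix()@down(np.pi);z=R[:,2]
    tip=np.array([.5105+np.sign(z[0])*.05,-.335,.013]);p=tip-.063*z
    print(sg,z.round(2),p.round(3),kinematics.ik(p,R),kinematics.ik(p-.1*z,R))
im=read_camera("side");cv2.imwrite("pics/carry.png",cv2.resize(im[...,::-1],(640,480)))
E
```

```text
10.7667 [0.4707 0.0692 0.1497] [ 1.6 -0.9 -1.7] 0.010782977655968437
11.8167 [ 0.1 -0.2 -1.2] 0.011010474426030703
13.3167 [ 0.5106 -0.334   0.2397] 0.010956056865239637
1 [-0.5   0.   -0.87] [ 0.492 -0.335  0.068] [-0.51862125  0.73493211  1.32557193 -0.25052624  1.54665765 -2.02367205] [-0.48741152  0.71152594  1.12757603 -0.2411514   1.76846745 -2.04941375]
-1 [ 0.5   0.   -0.87] [ 0.529 -0.335  0.068] None None
```

View pics/carry.png

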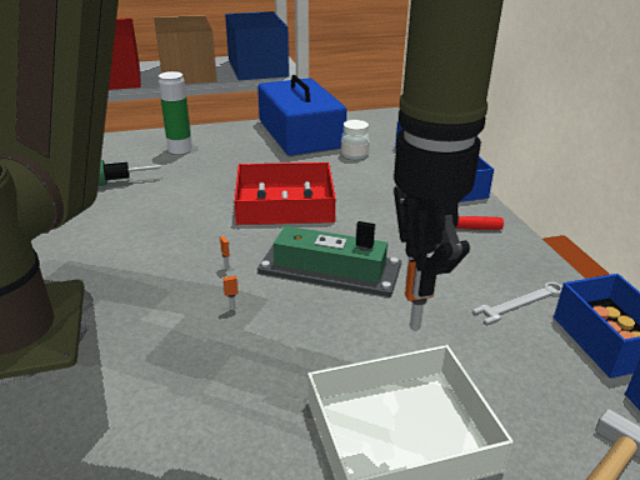

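The pin (gripped at about (418,290)) is out whole, the bore is empty and the black pin is still in place at (366,233). Now I'll place it.

```bash
python3 - <<'E'
from h import *
from scipy.spatial.transform import Rotation as Ro
R=Ro.from_euler("y",30,degrees=True).as_matrix()@down(np.pi);z=R[:,2]
p=np.array([.4605,-.335,.013])-.063*z
r.movep(p+[0,0,.12],R)
print(r.move_linear(p,R,velocity=.07,until_force=6))
s=telemetry.observe();print(s["time_s"],np.round(s["position"],4),np.round(s["wrist_force"],1))
r.move_gripper(.05);r.dwell(.4)
r.move_linear(p+[0,0,.15],velocity=.12)
r.dwell(.5)
s=telemetry.observe();print(s["time_s"],np.round(s["position"],4),np.round(s["wrist_force"],1))
im=read_camera("side");im2=read_camera("top");cv2.imwrite("pics/end.png",np.hstack([cv2.resize(im[200:,150:450,::-1],(400,245)),cv2.resize(im2[100:300,180:480,::-1],(368,245))]))
E
```

```text
False
15.7083 [ 0.4922 -0.3352  0.068 ] [ 0.2  0.  -1.1]
18.4667 [ 0.492  -0.335   0.2175] [-0.7  0.1 -0.2]
```

View pics/end.png

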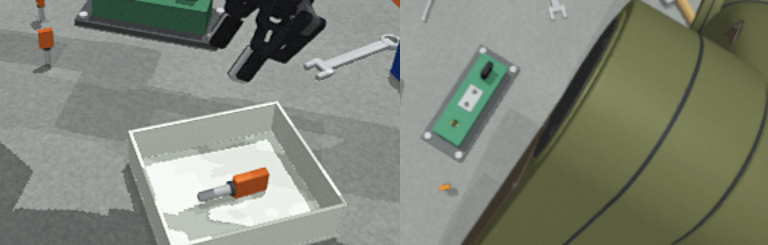

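The pin lies flat in the white basket, with its tab at crop (250,183). The bore is empty, the black pin is in place, and the gripper is clear.

```bash
python3 -c "
from cell import r
print(r.finish_job())"
```

```text
the job is handed in; nothing more can be done
None
```

The job is handed in: I twisted the orange pin about 32° to one side and back while it crept up about 7.5 mm, drew it out and released it in the white basket; the black pin was not touched.

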